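# Refill the serving caddy

## Task

Restock the wooden serving caddy. The jar has been knocked over: first stand it upright on the open counter and let go of it; by the end the jar and the glass shaker must each stand upright in a square pocket of their own, in either order, and the teaspoon must lie in the caddy's long low tray. Set things down gently rather than dropping them, do not push the caddy away, and leave the two espresso cups and the milk jug where they are.

Things in the scene. Friction and masses are not known exactly. Their poses are not given: they have to be found in the camera images.
- caddy: open wooden caddy, loose, 144 (x) x 166 (y) x 62 mm, 1.5 kg; origin under its centre, z up. Inner floor 8 mm above the counter, walls 4 mm. The -x part is the tray, the +x part the row of two square pockets
- pocket_left (a point): centre of the floor of the pocket at the caddy's +y end. The pocket is 60 mm (caddy x) by 77 mm (caddy y) inside; its walls stand 62 mm above the counter (54 mm above the pocket floor)
- pocket_right (a point): the same for the pocket at the caddy's -y end
- tray (a point): centre of the tray floor. The tray is 72 mm (caddy x) by 158 mm (caddy y) inside, its outer walls stand 28 mm above the counter, the wall toward the pockets 62 mm; the spoon lies in it along caddy y
- jar: round plastic jar with a wide lid, diameter 42 mm from end to end, 96 mm tall, 0.11 kg; lies on its side at the start. Origin at the centre of its base; its z axis runs from base to lid. A fixed wicker basket with a tall handle stands to its right (x over 0.42, y below 0.11): keep the gripper clear of it
- jar_middle (a point): the centre of the jar, on its axis, 48 mm from the base
- shaker: glass shaker with a domed perforated grey cap, upright; body diameter 44 mm up to 66 mm, cap 34 mm wide from there to 90 mm, 0.1 kg. Origin at the centre of its underside, z up
- spoon: steel teaspoon lying flat, 138 x 28 x 12 mm, 20 g; origin under its middle, x along its length. Grasp it across, at the middle
- cup: bystander: striped espresso cup upside down, 65 mm wide, 50 mm tall; origin under its centre
- jug: bystander: milk jug, 132 x 98 x 128 mm; origin under its centre
- cup_b: second bystander cup, like the first
Things that resemble listed ones, but are neither listed nor needed, are in the scene too. Leave any black look-alike of the spoon alone.

How it is judged:
By the outcome, as a careful person would: the job done as asked, in the order asked, and still so for the second after the job is handed in, with the robot touching nothing.
It also fails if it takes over 72 s, if anything falls off the work surface, if the arm or the gripper's body presses on something with over 40 N, if the wrist force passes 120 N, or if a joint passes its speed limit or range.

## Robot

A 6-joint arm with a two-finger parallel gripper is mounted at the origin on a cart in front of the work surface, level with it; the furniture and walls round the work are solid. World frame = base frame: x ahead of the robot, y to its left, z up, the work surface at z = 0. Lengths are in m, angles in rad, forces in N, time in s.
With the tool pointing down it reaches from about 0.3 to 0.775 m from the base axis. Payload 14.6 kg.
Tool frame: the origin (TCP) lies on the centre line of the jaws, within the pads' length; the fingertips stand 19 mm ahead of it and the grasp point (between the pads) is the TCP; z points along the fingers, y is the line along which they close (so a half turn about z gives the same grasp; the last joint's range is limited). The gripper opens to 94 mm and grips with 3 to 60 N. Pads are 16 mm wide; open, the fingers measure 119 mm over their backs; the gripper's body (75 mm by 177 mm) begins 78 mm behind the grasp point.
Start: joints at [1.097, 0.3, 1.521, -0, 1.321, -0.067], TCP at [0.218, 0.505, 0.224] pointing down, gripper open.
Joint ranges: [-3.03, 3.03], [-0.79, 2.21], [0.23, 2.52], [-1.04, 4.18], [0, 3.07], [-2.55, 2.55]. Speed limits (rad/s): [2.22, 2.22, 2.57, 3.14, 3.14, 3.14].

## Interface

Orientations are given as [roll, pitch, yaw] about the fixed x, y, z axes, in that order (R = Rz(yaw) Ry(pitch) Rx(roll)).
In Python, from station import get_obs, camera, workorder gives the robot as it stands.
- The arm moves only by the tool play_rows, never from a script. Its argument "motion" is a list that holds one entry, the list of rows, each a list of 7 numbers: the shift along the tool's x, y, z as a fraction of full scale, then the turn, a rotation vector about the tool's x, y, z as a fraction of full scale, then the opening, from -1 (shut) to 1 (fully open). In form: [[[x, y, z, ax, ay, az, grip], ...]]. A call has 1 to 10 rows; each row is the pose to reach, as a shift and turn from the pose commanded when the call began, along the tool's axes at that moment, turning the shorter way round; what a row does not reach only later rows make up. Full scale, the value 1, is 0.25 m for a shift and 2 pi rad for a turn. A row lasts 1/10 s, in which the tool goes at most 50 mm and 8.59 degrees, less where a joint would pass 70% of its speed; a pose out of reach is approached as far as the arm can. A call with a number of a shift or a turn outside -1 to 1 is refused whole. A call with a gripper value outside its range is refused whole. The fingers move at their own pace and stop on an object; "grip_force" is the grip in N (left out, the last holds). Time passes only in rows, so rows that repeat a pose let the fingers close. It gives the time, the measured TCP pose, the force, the opening and the grip force at its end, in the units of the state.
- get_obs(): the state, without advancing time (a new reading comes with each control period).
- camera(name): name is "side" or "top"; returns a dict with "frame" (420x560x3 uint8, red, green, blue), "z_map" (420x560 float32, m along the optical axis (not along the pixel's ray), 0 where there is no reading), "camera_matrix" (3x3 intrinsics, pixels), "T" (4x4, takes a point from camera to world coordinates). Camera axes: x right, y up, looking along -z (the intrinsics and any distortion apply to the point x, -y, -z); pixel columns grow to the right and rows downward; lengths in m; the calibration is good to about 2 mm. A picture is of the moment at which its call begins.
- workorder.hand_in(): hands the job in; it is judged then, once.
The state is a dict: "time_s": time; "qpos": joint angles; "joint_vel": joint speeds; "tau": joint torques, N m; "ee_pos": TCP position; "eef_rot": TCP orientation; "force": force on the tool from outside, world axes, zero at the start; "moment": the same for the moment, N m; "grip_width": finger opening in m; "grip_force": force on a finger pad.
Only numpy, scipy, OpenCV 4.12 (cv2) and the standard library are available. Lean on these libraries where they do the work, as an engineer would, in place of code of your own. Each camera call takes 0.05 s, during which the arm holds its last target. There are 200 camera calls.

## Working session

There is one attempt and no reset: what is moved stays moved. The work goes in short steps, Python scripts to look and compute and a tool call to move; the robot and the scene stay as the last step left them, time stands still between calls to the robot, and variables do not carry over. Pictures are saved under pics/ and viewed, at most 10 in all, crops included, and the job is handed in when it is done.

Besides the shell and the picture viewer there is one more tool, called after "Emit:" as name([rows], argument=value, ...), one row to a line, values as JSON. play_rows: Moves the arm, as the interface text tells. Its arguments: {"type":"object","properties":{"motion":{"type":"array"},"grip_force":{"type":"number"}},"required":["motion"]}

```bash
mkdir -p pics; ls
cat > h.py <<'E'
import numpy as np,cv2
from station import get_obs,camera,workorder
from scipy.spatial.transform import Rotation as R
def cloud(c):
    z=c["z_map"];K=np.array(c["camera_matrix"]);T=np.array(c["T"])
    v,u=np.mgrid[:z.shape[0],:z.shape[1]]
    p=np.stack([(u-K[0,2])/K[0,0]*z,-(v-K[1,2])/K[1,1]*z,-z],-1)
    w=p@T[:3,:3].T+T[:3,3]; w[z==0]=np.nan
    return w
E
python3 - <<'E'
from h import *
for n in("top","side"):
    c=camera(n);cv2.imwrite(f"pics/{n}0.png",c["frame"][...,::-1]);np.savez(f"{n}0.npz",**c)
    print(n,np.round(c["T"],3).tolist(),np.array(c["camera_matrix"]).tolist(),[k for k in c])
print(get_obs())
E
```

```text
pics
top [[-0.01, 0.99, -0.143, 0.375], [-1.0, -0.008, 0.016, 0.43], [0.015, 0.143, 0.99, 1.282], [0.0, 0.0, 0.0, 1.0]] [[534.0909127144917, 0.0, 276.7433304950251], [0.0, 534.0909127144917, 212.01003524330164], [0.0, 0.0, 1.0]] ['frame', 'z_map', 'camera_matrix', 'T']
side [[0.202, -0.634, 0.746, 1.267], [0.979, 0.142, -0.145, 0.301], [-0.014, 0.76, 0.65, 0.664], [0.0, 0.0, 0.0, 1.0]] [[404.4094710411623, 0.0, 285.1323453265923], [0.0, 404.4094710411623, 210.72870608977846], [0.0, 0.0, 1.0]] ['frame', 'z_map', 'camera_matrix', 'T']
{'time_s': 0.1, 'qpos': array([ 1.09736639e+00,  3.00433019e-01,  1.52151850e+00, -2.67842557e-05,
        1.32069842e+00, -6.65831343e-02]), 'joint_vel': array([-1.08411322e-03,  3.62467240e-05, -1.71897181e-03,  1.04740302e-03,
       -5.30687744e-04,  3.97317250e-04]), 'tau': array([ 9.63531529e-04, -5.32637930e+01, -3.53288198e+01,  7.10535957e-02,
        2.33821169e-02, -9.21742981e-05]), 'ee_pos': array([0.21754491, 0.50491231, 0.22393368]), 'eef_rot': array([-3.14053598e+00, -4.44589992e-05,  2.73475247e+00]), 'force': array([0.31979718, 0.69764193, 0.60119003]), 'moment': array([-0.01757894, -0.02203598,  0.03107909]), 'grip_force': 0.0, 'grip_width': 0.09422003771062772}
```

View pics/top0.png

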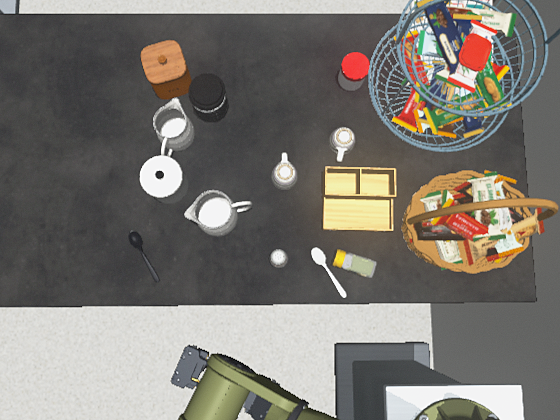

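View pics/side0.png

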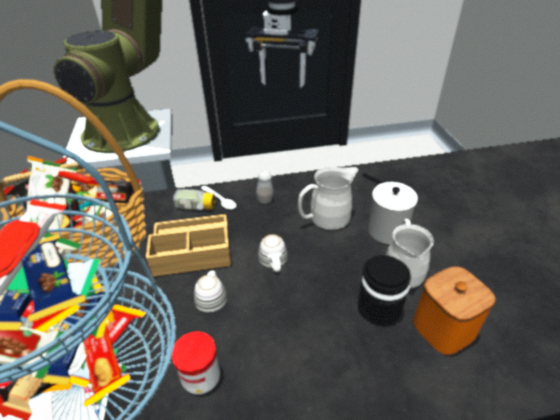

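The top view shows these candidates:
- **Jar:** the lying jar at (354,263) with its yellow lid at (338,257). The red-lidded jar (354,70) and the black jar (208,97) are not it.
- **Shaker:** (279,258).
- **Spoon:** steel at (328,272). The black look-alike is at (143,255).
- **Caddy:** (360,198), with the tray on the robot side.
- **Bystanders:** cups at (285,173) and (343,140), jug at (215,212) or (175,124).

Next I take one close crop and measure.

Run:
```python
from h import *
c=np.load("top0.npz");w=cloud(c);f=c["frame"]
cv2.imwrite("pics/crop0.png",cv2.resize(f[120:310,255:415],None,fx=3.1,fy=3.1,interpolation=cv2.INTER_CUBIC)[...,::-1])
s=np.load("side0.npz");ws=cloud(s)
def blob(name,u0,v0,u1,v1,zmin,zmax=.3):
    q=w[v0:v1,u0:u1].reshape(-1,3);q=q[(q[:,2]>zmin)&(q[:,2]<zmax)]
    r=cv2.minAreaRect((q[:,:2]*1000).astype(np.float32))
    m=q.mean(0);_,_,V=np.linalg.svd(q[:,:2]-m[:2],full_matrices=False)
    print(name,len(q),m.round(4),q.min(0).round(4),q.max(0).round(4),"rect",np.round(r[0],1),np.round(r[1],1),round(r[2],1),"ax",V[0].round(3))
print("table z",np.nanmedian(w[270:290,180:250,2]))
blob("jar",330,242,380,285,.012)
blob("jar_hi",330,242,380,285,.035)
blob("shaker",265,243,292,272,.015)
blob("shakertop",265,243,292,272,.075)
blob("spoon",308,244,331,302,.004,.03)
blob("caddy",318,160,402,236,.015)
blob("caddyhi",318,160,402,236,.05)
blob("cup",270,148,300,192,.01);blob("cupb",328,122,358,162,.01);blob("jug",182,185,254,238,.01)
q=ws.reshape(-1,3)
for n,b in dict(jar=(.27,.36,.2,.33),shaker=(.27,.35,.39,.47)).items():
    k=q[(q[:,0]>b[0])&(q[:,0]<b[1])&(q[:,1]>b[2])&(q[:,1]<b[3])&(q[:,2]>.015)];print("side",n,len(k),k.min(0).round(3),k.max(0).round(3))
```

```text
table z -0.0024197308229991776
jar 768 [0.4323 0.2309 0.0355] [0.3994 0.1809 0.012 ] [0.4664 0.2821 0.0455] rect [433.  230.4] [98.8 58. ] 83.4 ax [-0.334 -0.943]
jar_hi 505 [0.4321 0.2268 0.0385] [0.4013 0.1813 0.035 ] [0.4601 0.2773 0.0455] rect [432.7 229.9] [96.2 39.2] 71.2 ax [-0.319 -0.948]
shaker 270 [0.4442 0.4081 0.0699] [0.4263 0.3863 0.024 ] [0.4662 0.4285 0.0916] rect [445.1 406.9] [39.3 42.2] 18.8 ax [-0.003 -1.   ]
shakertop 175 [0.4469 0.4089 0.0834] [0.4314 0.3924 0.0751] [0.4631 0.4241 0.0916] rect [447.2 408.2] [31.6 31.7] 89.2 ax [-0.968  0.25 ]
spoon 97 [0.4363 0.3054 0.0066] [0.3563 0.284  0.004 ] [0.4744 0.3353 0.0121] rect [416.7 310.5] [112.2  48.6] 15.7 ax [-0.917 -0.4  ]
caddy 1347 [0.6033 0.2116 0.0405] [0.5104 0.1309 0.015 ] [0.6847 0.3003 0.0673] rect [597.7 215.2] [167.1 170.8] 87.9 ax [-0.074 -0.997]
caddyhi 510 [0.6224 0.2116 0.0581] [0.5856 0.1309 0.05  ] [0.6587 0.2985 0.0673] rect [622.4 214.5] [166.2  69. ] 88.0 ax [-0.039 -0.999]
cup 582 [0.6481 0.3914 0.0365] [0.6168 0.3614 0.0102] [0.7036 0.4221 0.0537] rect [656.5 386.2] [62.2 79. ] 61.0 ax [-1.    -0.019]
cupb 564 [0.7258 0.2513 0.0363] [0.6828 0.2189 0.0108] [0.7622 0.278  0.0518] rect [725.3 245.6] [77.  58.9] 18.5 ax [-0.995  0.099]
jug 1058 [0.5492 0.5508 0.0775] [0.5016 0.4682 0.0102] [0.6265 0.6358 0.1309] rect [554.3 563. ] [168.2  96.8] 69.0 ax [-0.3   -0.954]Traceback (most recent call last):
  File "<stdin>", line 21, in <module>
    return umr_minimum(a, axis, None, out, keepdims, initial, where)
ValueError: zero-size array to reduction operation minimum which has no identity
```

View pics/crop0.png

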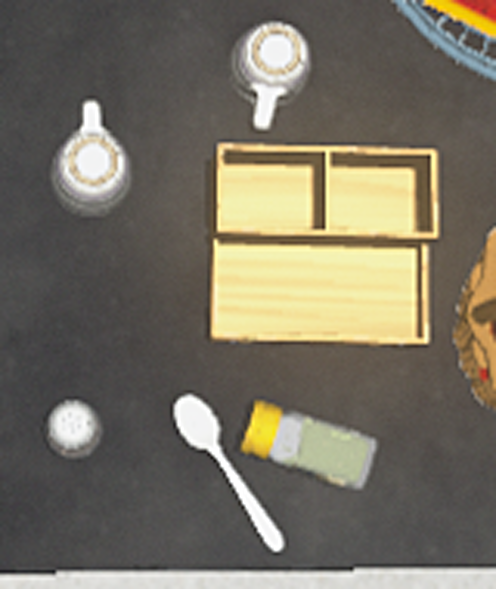

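The crop shows the jar's lid at its +y end, next to the spoon bowl, and it confirms the steel spoon, the shaker and the empty caddy. I refine the spoon, cross-check against the side view, and compute the first move.

```bash
cat >> h.py <<'E'
def axes(yc,tilt):
    "closing-dir angle yc deg, tilt deg: tool z leans toward tool x"
    a=np.radians(yc);y=np.array([np.cos(a),np.sin(a),0]);x=np.array([-y[1],y[0],0])
    t=np.radians(tilt);z=np.sin(t)*x-np.cos(t)*np.array([0,0,1.])
    return np.column_stack([np.cross(y,z),y,z])
def go(p,yc,tilt=0,ref=None):
    "row numbers from present pose (or ref=(p,yc,tilt)) to target"
    if ref is None:
        o=get_obs();p0=np.array(o["ee_pos"]);R0=R.from_euler("xyz",o["eef_rot"]).as_matrix()
    else: p0=np.array(ref[0]);R0=axes(*ref[1:])
    d=R0.T@(np.array(p)-p0)/.25;r=R.from_matrix(R0.T@axes(yc,tilt)).as_rotvec()/(2*np.pi)
    print("shift",d.round(4).tolist(),"turn",r.round(4).tolist(),"mm",round(np.linalg.norm(d)*250),"deg",round(np.linalg.norm(r)*360,1))
E
python3 - <<'E'
from h import *
c=np.load("top0.npz");w=cloud(c);f=c["frame"].astype(int)
m=np.zeros(f.shape[:2],bool);m[244:302,306:350]=1
m&=(f.min(2)>130)&(w[...,2]<.02)
n,l,st,_=cv2.connectedComponentsWithStats(m.astype(np.uint8));print(st[1:].tolist())
k=1+np.argmax(st[1:,4]);q=w[l==k]
mu=q.mean(0);_,_,V=np.linalg.svd(q[:,:2]-mu[:2],full_matrices=False);a=V[0]
t=(q[:,:2]-mu[:2])@a;mid=mu[:2]+a*(t.min()+t.max())/2
print("spoon mid",mid.round(4),"ax",a.round(3),np.degrees(np.arctan2(a[1],a[0])).round(1),"len",np.ptp(t).round(4),"z",q[:,2].min().round(4),q[:,2].max().round(4))
ws=cloud(np.load("side0.npz"));q=ws.reshape(-1,3)
def box(n,x0,x1,y0,y1,z0):
    k=q[(q[:,0]>x0)&(q[:,0]<x1)&(q[:,1]>y0)&(q[:,1]<y1)&(q[:,2]>z0)&(q[:,2]<.11)]
    r=cv2.minAreaRect((k[:,:2]*1000).astype(np.float32)) if len(k)>3 else 0
    print("side",n,len(k),k.mean(0).round(4),k[:,2].max().round(4),np.round(r[0],1),np.round(r[1],1),round(r[2],1))
box("jarhi",.38,.48,.16,.29,.034);box("shtop",.42,.48,.37,.44,.075);box("caddyhi",.57,.67,.11,.31,.05)
z=q[(q[:,0]>.38)&(q[:,0]<.48)&(q[:,1]>.47)&(q[:,1]<.5)][:,2];print("table side",np.nanmedian(z))
b=w[228:286,125:165].reshape(-1,3);b=b[(b[:,2]>.003)];print("blackspoon",b.min(0).round(3),b.max(0).round(3))
print("d angle from lid/body colours:")
lid=(f[...,0]>150)&(f[...,2]<90);lid[:242]=0;lid[285:]=0;lid[:,:328]=0;lid[:,352:]=0
print(w[lid].mean(0).round(4))
go([.433,.230,.16],-18.6,-35)
E
```

```text
[[311, 247, 36, 51, 366]]
spoon mid [0.4142 0.2857] ax [-0.843 -0.538] -147.4 len 0.1381 z -0.0083 0.0128
side jarhi 396 [0.4412 0.2277 0.0405] 0.0463 [437.8 229.4] [95.7 42.1] 69.1
side shtop 119 [0.4573 0.4085 0.0847] 0.0922 [453.1 409.1] [28.6 32.5] 31.6
side caddyhi 1041 [0.6277 0.2109 0.0586] 0.0661 [625.3 214. ] [166.   71.7] 88.3
table side 0.0017926656819098885
blackspoon [0.391 0.678 0.003] [0.521 0.765 0.013]
d angle from lid/body colours:
[0.4458 0.2652 0.0356]
shift [-1.2266, -0.6686, 0.2564] turn [0.072, -0.0783, 0.229] mm 355 deg 90.9
```

Run:
```python
from h import *
go([.37,.36,.21],-5,0)
go([.435,.2297,.13],-19.5,-35,ref=([.37,.36,.21],-5,0))
```

```text
shift [-0.7894, -0.291, 0.056] turn [-0.0002, 0.0001, 0.1991] mm 211 deg 71.7
shift [-0.4966, 0.3044, 0.32] turn [0.0123, -0.0967, 0.039] mm 166 deg 37.8
```

Emit:
play_rows([
  [[-0.1,-0.035,0.01,0,0,0.023,1],[-0.2,-0.07,0.02,0,0,0.046,1],[-0.3,-0.11,0.03,0,0,0.07,1],[-0.4,-0.15,0.04,0,0,0.093,1],[-0.5,-0.19,0.05,0,0,0.116,1],[-0.6,-0.22,0.055,0,0,0.14,1],[-0.7,-0.26,0.056,0,0,0.163,1],[-0.76,-0.28,0.056,0,0,0.186,1],[-0.79,-0.29,0.056,0,0,0.199,1],[-0.79,-0.29,0.056,0,0,0.199,1]],
])

```text
time_s: 1.1
ee_pos: [0.3708, 0.3597, 0.2102]
eef_rot: [-3.141, 0.001, 1.482]
force: [-1.2, 0.6, -0.3]
grip_width: 0.0939
grip_force: 0.0
```

Run:
```python
from h import *
o=get_obs();print(o["time_s"],o["ee_pos"],o["qpos"])
go([.435,.2297,.11],-19.5,-35)
```

```text
1.1 [0.3708223  0.35969325 0.21015163] [ 6.99304612e-01  2.38394684e-01  1.63311854e+00 -9.71747074e-05
  1.27071232e+00  7.88272148e-01]
shift [-0.4949, 0.302, 0.4007] turn [0.0122, -0.0966, 0.0388] mm 176 deg 37.7
```

Emit:
play_rows([
  [[-0.1,0.06,0.08,0.002,-0.019,0.008,1],[-0.2,0.12,0.16,0.005,-0.038,0.016,1],[-0.3,0.18,0.24,0.007,-0.058,0.023,1],[-0.4,0.24,0.32,0.01,-0.077,0.031,1],[-0.47,0.285,0.38,0.012,-0.092,0.037,1],[-0.495,0.302,0.4,0.0122,-0.0966,0.0388,1],[-0.495,0.302,0.4,0.0122,-0.0966,0.0388,1]],
])

```text
time_s: 1.8
ee_pos: [0.4346, 0.2307, 0.1095]
eef_rot: [-3.139, 0.611, 1.236]
force: [-0.2, -0.1, 0.4]
grip_width: 0.0941
grip_force: 0.0
```

Run:
```python
from h import *
o=get_obs();print(o["time_s"],o["ee_pos"],o["qpos"])
go([.435,.2297,.023],-19.5,-35)
c=camera("top");w=cloud(c);cv2.imwrite("pics/a.png",cv2.resize(c["frame"][180:320,240:440],None,fx=3,fy=3)[...,::-1])
```

```text
1.8 [0.43457384 0.23066125 0.10947905] [ 0.58938482  0.59228228  1.49765757 -0.35055182  1.5632145   1.02042073]
shift [0.1959, 0.0036, 0.2851] turn [0.0001, -0.0, 0.0007] mm 86 deg 0.3
```

View pics/a.png

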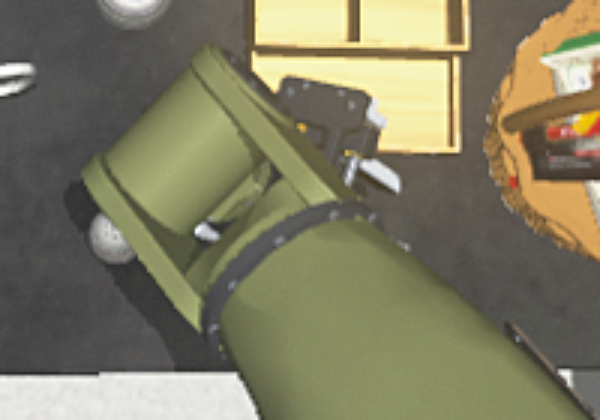

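The crop shows the gripper aligned over the jar. The wrist passes over the shaker at about 0.25 m height, so I descend.

Emit:
play_rows([
  [[0.04,0.001,0.06,0,0,0,1],[0.08,0.002,0.12,0,0,0,1],[0.12,0.003,0.18,0,0,0,1],[0.155,0.004,0.23,0,0,0,1],[0.18,0.004,0.265,0,0,0,1],[0.196,0.004,0.285,0,0,0,1],[0.196,0.004,0.285,0,0,0,1],[0.196,0.004,0.285,0,0,0,0.2],[0.196,0.004,0.285,0,0,0,-0.4],[0.196,0.004,0.285,0,0,0,-0.4]],
], grip_force=12)

```text
time_s: 2.85
ee_pos: [0.4358, 0.2297, 0.0244]
eef_rot: [3.141, 0.61, 1.232]
force: [1.0, -0.3, 0.3]
grip_width: 0.0734
grip_force: 0.0
```

Emit:
play_rows([
  [[0,0,0,0,0,0,-0.4],[0,0,0,0,0,0,-0.4],[0,0,0,0,0,0,-0.4]],
])

```text
time_s: 3.15
ee_pos: [0.4356, 0.2296, 0.024]
eef_rot: [3.141, 0.61, 1.233]
force: [0.5, 0.5, 0.2]
grip_width: 0.0491
grip_force: 0.0
```

Run:
```python
from h import *
o=get_obs();print(o["time_s"],o["ee_pos"],o["qpos"],o["force"],o["grip_width"],o["grip_force"])
P=([.435,.2297,.023],-19.5,-35)
go([.43,.25,.20],-19.5,-35)
```

```text
3.15 [0.43561366 0.22961915 0.02402299] [ 0.58718918  0.71973063  1.52101983 -0.35632479  1.41996787  1.07365473] [0.51411612 0.54073424 0.21755874] 0.04910944887524184 0.0
shift [-0.3464, -0.0481, -0.6167] turn [0.0002, -0.0001, 0.0003] mm 177 deg 0.1
```

Emit:
play_rows([
  [[0,0,0,0,0,0,-0.4],[0,0,0,0,0,0,-0.4],[0,0,0,0,0,0,-0.4],[0,0,0,0,0,0,-0.4]],
])

```text
time_s: 3.55
ee_pos: [0.4356, 0.2296, 0.024]
eef_rot: [3.141, 0.61, 1.233]
force: [0.2, -0.3, 0.3]
grip_width: 0.0411
grip_force: 12.0
```

Emit:
play_rows([
  [[-0.02,-0.003,-0.03,0,0,0,-0.4],[-0.06,-0.008,-0.1,0,0,0,-0.4],[-0.12,-0.016,-0.21,0,0,0,-0.4],[-0.18,-0.025,-0.32,0,0,0,-0.4],[-0.24,-0.033,-0.43,0,0,0,-0.4],[-0.3,-0.04,-0.53,0,0,0,-0.4],[-0.335,-0.046,-0.59,0,0,0,-0.4],[-0.346,-0.048,-0.617,0,0,0,-0.4],[-0.346,-0.048,-0.617,0,0,0,-0.4]],
])

```text
time_s: 4.45
ee_pos: [0.4301, 0.2503, 0.2006]
eef_rot: [3.141, 0.609, 1.232]
force: [-0.1, 0.1, -1.6]
grip_width: 0.0409
grip_force: 12.0
```

Run:
```python
from h import *
o=get_obs();print(o["time_s"],o["ee_pos"],o["qpos"],o["force"],o["grip_width"],o["grip_force"])
go([.41,.42,.22],-19.5,10)
go([.39,.57,.14],-19.5,55,ref=([.41,.42,.22],-19.5,10))
```

```text
4.45 [0.43012074 0.25032984 0.20058012] [ 0.62030164  0.50208962  1.40450517 -0.34106721  1.74290021  0.98745811] [-0.0982205   0.08223998 -1.5865285 ] 0.04090303275405547 11.996169690673923
shift [0.4587, -0.3008, -0.415] turn [0.0002, 0.1247, 0.0004] mm 172 deg 44.9
shift [0.4751, -0.2757, 0.4087] turn [0.0, 0.125, 0.0] mm 171 deg 45.0
```

Emit:
play_rows([
  [[0.03,-0.02,-0.03,0,0.008,0,-0.4],[0.1,-0.07,-0.09,0,0.028,0,-0.4],[0.18,-0.12,-0.165,0,0.05,0,-0.4],[0.26,-0.17,-0.24,0,0.071,0,-0.4],[0.34,-0.22,-0.31,0,0.092,0,-0.4],[0.41,-0.27,-0.37,0,0.112,0,-0.4],[0.459,-0.3,-0.415,0,0.1247,0,-0.4],[0.459,-0.3,-0.415,0,0.1247,0,-0.4]],
])

```text
time_s: 5.25
ee_pos: [0.4094, 0.4199, 0.2182]
eef_rot: [-3.141, -0.173, 1.233]
force: [0.8, -1.0, -0.7]
grip_width: 0.0408
grip_force: 12.0
```

Run:
```python
from h import *
o=get_obs();print(o["time_s"],o["ee_pos"],o["qpos"])
go([.39,.57,.14],-19.5,55)
```

```text
5.25 [0.40942054 0.41987983 0.2182429 ] [0.69741594 0.30257373 1.54115662 0.09718282 1.15076742 1.00200707]
shift [0.4788, -0.272, 0.4017] turn [-0.0003, 0.1252, 0.0003] mm 170 deg 45.1
```

Emit:
play_rows([
  [[0.03,-0.02,0.03,0,0.008,0,-0.4],[0.09,-0.05,0.08,0,0.024,0,-0.4],[0.16,-0.09,0.135,0,0.042,0,-0.4],[0.23,-0.13,0.19,0,0.06,0,-0.4],[0.3,-0.17,0.25,0,0.078,0,-0.4],[0.37,-0.21,0.31,0,0.096,0,-0.4],[0.43,-0.245,0.36,0,0.112,0,-0.4],[0.479,-0.272,0.402,0,0.125,0,-0.4],[0.479,-0.272,0.402,0,0.125,0,-0.4]],
])

```text
time_s: 6.15
ee_pos: [0.3881, 0.5655, 0.1454]
eef_rot: [-3.123, -0.922, 1.237]
force: [0.2, 0.6, -0.6]
grip_width: 0.0411
grip_force: 12.0
```

Run:
```python
from h import *
o=get_obs();print(o["time_s"],o["ee_pos"],o["qpos"],o["grip_width"])
c=camera("side");cv2.imwrite("pics/b.png",cv2.resize(c["frame"][60:300,200:460],None,fx=2.3,fy=2.3)[...,::-1])
w=cloud(c).reshape(-1,3)
k=w[(abs(w[:,0]-.39)<.07)&(abs(w[:,1]-.57)<.07)&(w[:,2]>.05)&(w[:,2]<.25)];print(k.min(0),k.max(0))
go([.39,.57,.055],-19.5,55)
```

```text
6.15 [0.38808556 0.56545273 0.14540548] [ 0.77953732  0.41730657  1.82867779  1.4904913   0.37884656 -0.20442524] 0.04111500746517143
[0.3212598  0.50003014 0.09830427] [0.44761699 0.59054703 0.2375856 ]
shift [-0.2724, 0.0073, 0.2292] turn [-0.0037, 0.0056, 0.0003] mm 89 deg 2.4
```

View pics/b.png

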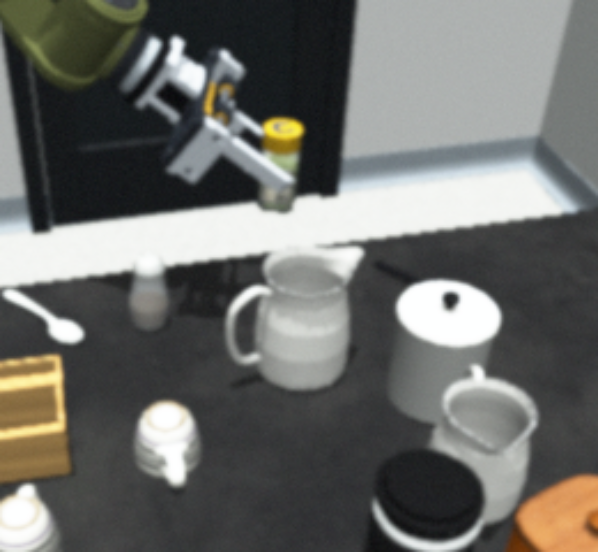

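The picture shows the jar upright in the jaws, left of the jug spout, still about 2° short. I lower it at x = 0.40 and correct that turn.

Run:
```python
from h import *
go([.402,.57,.054],-19.5,55)
```

```text
shift [-0.266, 0.0529, 0.2434] turn [-0.0037, 0.0056, 0.0003] mm 91 deg 2.4
```

Emit:
play_rows([
  [[-0.03,0.005,0.03,-0.001,0.001,0,-0.4],[-0.07,0.015,0.065,-0.002,0.003,0,-0.4],[-0.11,0.025,0.105,-0.003,0.0045,0,-0.4],[-0.15,0.033,0.14,-0.0037,0.0056,0,-0.4],[-0.19,0.041,0.175,-0.0037,0.0056,0,-0.4],[-0.23,0.048,0.21,-0.0037,0.0056,0,-0.4],[-0.255,0.052,0.233,-0.0037,0.0056,0,-0.4],[-0.266,0.053,0.243,-0.0037,0.0056,0,-0.4],[-0.266,0.053,0.243,-0.0037,0.0056,0,-0.4],[-0.266,0.053,0.243,-0.0037,0.0056,0,-0.4]],
])

```text
time_s: 7.2
ee_pos: [0.4027, 0.5694, 0.0575]
eef_rot: [3.137, -0.958, 1.236]
force: [0.0, 0.2, -1.2]
grip_width: 0.0412
grip_force: 12.0
```

Run:
```python
from h import *
o=get_obs();print(o["time_s"],o["ee_pos"],o["qpos"],o["grip_width"],o["force"],o["moment"])
c=camera("side");np.savez("b.npz",**c);w=cloud(c).reshape(-1,3)
k=w[(abs(w[:,0]-.40)<.04)&(abs(w[:,1]-.57)<.04)&(w[:,2]>-.01)&(w[:,2]<.25)]
print(k.min(0),k.max(0))
for a in np.arange(0,.11,.01):
    s=k[(k[:,2]>a)&(k[:,2]<a+.01)]
    if len(s):print(a.round(2),len(s),s.min(0).round(3),s.max(0).round(3))
go([.402,.57,.048],-19.5,55)
```

```text
7.2 [0.40265862 0.56940549 0.05748694] [ 0.77098127  0.60744322  1.82882047  2.04325179  0.41920905 -0.7907914 ] 0.041164503092071855 [ 0.03761928  0.20278392 -1.24868019] [-0.49805626  0.25536641 -0.03578475]
[ 0.36004563  0.53000491 -0.00179557] [0.43977744 0.5932259  0.13573535]
0.0 119 [0.36 0.53 0.  ] [0.44  0.562 0.005]
0.01 2 [0.411 0.55  0.016] [0.414 0.551 0.017]
0.03 3 [0.409 0.55  0.032] [0.413 0.551 0.038]
0.04 3 [0.407 0.551 0.04 ] [0.418 0.552 0.046]
0.05 4 [0.427 0.545 0.058] [0.432 0.551 0.059]
0.06 59 [0.368 0.53  0.061] [0.433 0.588 0.07 ]
0.07 115 [0.365 0.532 0.07 ] [0.436 0.593 0.08 ]
0.08 116 [0.361 0.53  0.08 ] [0.429 0.59  0.09 ]
0.09 91 [0.361 0.53  0.09 ] [0.428 0.591 0.1  ]
0.1 142 [0.36  0.532 0.1  ] [0.426 0.593 0.109]
shift [-0.0311, -0.0034, 0.0232] turn [0.0001, 0.0003, 0.0005] mm 10 deg 0.2
```

Emit:
play_rows([
  [[-0.007,0,0.005,0,0,0,-0.4],[-0.013,0,0.009,0,0,0,-0.4],[-0.018,0,0.013,0,0,0,-0.4],[-0.023,0,0.016,0,0,0,-0.4],[-0.023,0,0.016,0,0,0,-0.4]],
])

```text
time_s: 7.75
ee_pos: [0.4026, 0.5692, 0.0499]
eef_rot: [3.136, -0.957, 1.236]
force: [-0.4, -0.3, -0.3]
grip_width: 0.0409
grip_force: 12.0
```

Emit:
play_rows([
  [[-0.003,0,0.002,0,0,0,-0.4],[-0.006,0,0.0045,0,0,0,-0.4],[-0.006,0,0.0045,0,0,0,-0.4]],
])

```text
time_s: 8.05
ee_pos: [0.403, 0.5697, 0.0492]
eef_rot: [3.136, -0.959, 1.236]
force: [-0.3, -0.9, 4.6]
grip_width: 0.041
grip_force: 12.0
```

Emit:
play_rows([
  [[0,0,0,0,0,0,-0.08],[0,0,0,0,0,0,0.1],[0,0,0,0,0,0,0.4],[0,0,0,0,0,0,0.6],[0,0,0,0,0,0,0.6],[0,0,-0.02,0,0,0,0.6],[0,0,-0.06,0,0,0,0.6],[0,0,-0.14,0,0,0,0.6],[0,0,-0.26,0,0,0,0.6],[0,0,-0.38,0,0,0,0.6]],
])

```text
time_s: 9.05
ee_pos: [0.3759, 0.4948, 0.1036]
eef_rot: [3.136, -0.957, 1.236]
force: [0.3, -0.5, -0.4]
grip_width: 0.0754
grip_force: 0.0
```

Run:
```python
from h import *
o=get_obs();print(o["time_s"],o["ee_pos"],o["qpos"],o["grip_width"],o["force"])
c=camera("top");w=cloud(c).reshape(-1,3)
k=w[(abs(w[:,0]-.40)<.05)&(abs(w[:,1]-.57)<.05)&(w[:,2]>.06)&(w[:,2]<.11)];print(len(k),k.mean(0),k.min(0),k.max(0))
cv2.imwrite("pics/c.png",cv2.resize(c["frame"][120:320,120:400],None,fx=2.3,fy=2.3)[...,::-1])
go([.36,.44,.2],-45,20)
```

```text
9.05 [0.37590457 0.49482109 0.10357271] [ 0.6901834   0.39825326  2.02460964  1.91165313  0.46166999 -0.71270585] 0.07537704825786544 [ 0.29476651 -0.49750245 -0.38358274]
326 [0.40215142 0.57070015 0.09121078] [0.37967926 0.55077204 0.06135895] [0.42469895 0.59227943 0.10225673]
shift [0.1823, 0.014, -0.3974] turn [-0.0433, -0.0955, 0.0575] mm 109 deg 43.0
```

View pics/c.png

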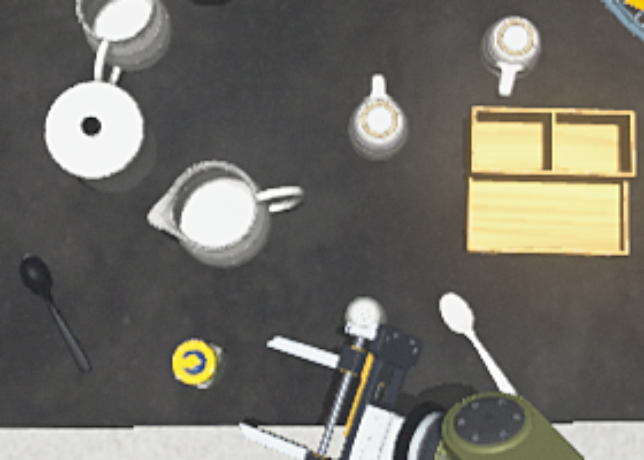

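The picture shows the jar standing upright and released at about (195,362) in the crop, and the scene is otherwise undisturbed. Next is the spoon.

Emit:
play_rows([
  [[0.02,0,-0.06,0,0,0,0.6],[0.05,0,-0.15,-0.003,-0.005,0.005,0.4],[0.09,0.005,-0.25,-0.01,-0.02,0.013,0.2],[0.13,0.01,-0.32,-0.018,-0.038,0.023,0],[0.16,0.014,-0.37,-0.026,-0.056,0.034,0],[0.18,0.014,-0.397,-0.034,-0.074,0.045,0],[0.182,0.014,-0.397,-0.0433,-0.0955,0.0575,0],[0.182,0.014,-0.397,-0.0433,-0.0955,0.0575,0]],
])

```text
time_s: 9.9
ee_pos: [0.3566, 0.4491, 0.1915]
eef_rot: [-3.044, -0.651, 0.998]
force: [-0.6, -0.2, -0.9]
grip_width: 0.0471
grip_force: 0.0
```

Run:
```python
from h import *
o=get_obs();print(o["time_s"],o["ee_pos"],o["qpos"],o["force"])
go([.414,.286,.09],-57.4,0)
```

```text
9.9 [0.35656752 0.44906936 0.19147309] [0.72171169 0.12423625 1.94929342 0.54375541 0.52217846 0.8619132 ] [-0.59414385 -0.1505593  -0.91546441]
shift [-0.5828, 0.5506, 0.0126] turn [-0.037, -0.0988, 0.0708] mm 200 deg 45.7
```

Run:
```python
from h import *
go([.414,.286,.17],-57.4,0)
```

```text
shift [-0.3889, 0.5258, -0.2407] turn [-0.037, -0.0988, 0.0708] mm 174 deg 45.7
```

Emit:
play_rows([
  [[-0.03,0.04,-0.02,-0.003,-0.008,0.006,0],[-0.09,0.12,-0.06,-0.009,-0.023,0.017,0],[-0.15,0.2,-0.095,-0.015,-0.038,0.028,0],[-0.21,0.28,-0.13,-0.02,-0.053,0.039,0],[-0.27,0.36,-0.165,-0.026,-0.068,0.05,0],[-0.33,0.44,-0.2,-0.031,-0.083,0.06,0],[-0.389,0.526,-0.241,-0.037,-0.0988,0.0708,0],[-0.389,0.526,-0.241,-0.037,-0.0988,0.0708,0],[-0.389,0.526,-0.241,-0.037,-0.0988,0.0708,0]],
])

```text
time_s: 10.8
ee_pos: [0.4143, 0.2872, 0.1687]
eef_rot: [-3.139, -0.003, 0.572]
force: [0.4, -1.1, 0.1]
grip_width: 0.0473
grip_force: 0.0
```

Run:
```python
from h import *
o=get_obs();print(o["time_s"],o["ee_pos"],o["qpos"],o["force"])
go([.414,.286,.023],-57.4,0)
```

```text
10.8 [0.41427249 0.28717536 0.16870881] [0.53225328 0.25175998 1.71840294 0.00265887 1.16886628 1.53001451] [ 0.37333539 -1.14694116  0.06645803]
shift [-0.005, 0.0047, 0.5828] turn [-0.0004, -0.0004, 0.0005] mm 146 deg 0.3
```

Emit:
play_rows([
  [[-0.001,0.001,0.08,0,0,0,0],[-0.002,0.002,0.2,0,0,0,0],[-0.003,0.003,0.32,0,0,0,0],[-0.004,0.004,0.44,0,0,0,0],[-0.005,0.005,0.53,0,0,0,0],[-0.005,0.005,0.57,0,0,0,0],[-0.005,0.005,0.585,0,0,0,0],[-0.005,0.005,0.588,0,0,0,0],[-0.005,0.005,0.588,0,0,0,-0.5],[-0.005,0.005,0.588,0,0,0,-1]],
], grip_force=10)

```text
time_s: 11.8
ee_pos: [0.4145, 0.2861, 0.0227]
eef_rot: [-3.14, -0.003, 0.572]
force: [0.3, -0.1, 0.5]
grip_width: 0.0344
grip_force: 0.0
```

Emit:
play_rows([
  [[0,0,0,0,0,0,-1],[0,0,0,0,0,0,-1],[0,0,0,0,0,0,-1],[0,0,0,0,0,0,-1],[0,0,0,0,0,0,-1]],
])

```text
time_s: 12.3
ee_pos: [0.4143, 0.286, 0.0221]
eef_rot: [-3.14, -0.002, 0.572]
force: [-0.2, -0.4, 5.4]
grip_width: 0.0209
grip_force: 10.0
```

Run:
```python
from h import *
c=camera("side");cv2.imwrite("pics/d.png",cv2.resize(c["frame"][150:280,130:310],None,fx=3.3,fy=3.3,interpolation=cv2.INTER_CUBIC)[...,::-1])
o=get_obs();print(o["grip_width"],o["grip_force"],o["force"],o["ee_pos"])
```

```text
0.020894113368143095 9.988119089102838 [ 0.13449674 -0.62788452  5.86521614] [0.41434519 0.28596625 0.0221018 ]
```

View pics/d.png

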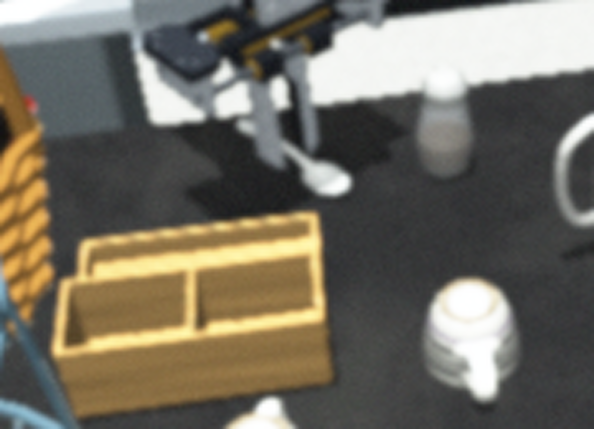

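The fingers straddle the handle with a firm 10 N grip. I lift a little and check whether the spoon comes along.

Emit:
play_rows([
  [[0,0,-0.02,0,0,0,-1],[0,0,-0.06,0,0,0,-1],[0,0,-0.12,0,0,0,-1],[0,0,-0.2,0,0,0,-1],[0,0,-0.28,0,0,0,-1],[0,0,-0.32,0,0,0,-1],[0,0,-0.32,0,0,0,-1]],
])

```text
time_s: 13.05
ee_pos: [0.4146, 0.286, 0.1031]
eef_rot: [-3.14, -0.004, 0.572]
force: [0.0, 0.5, -1.1]
grip_width: 0.0208
grip_force: 10.0
```

Run:
```python
from h import *
o=get_obs();print(o["time_s"],o["ee_pos"],o["grip_width"],o["force"])
c=camera("side");cv2.imwrite("pics/e.png",cv2.resize(c["frame"][130:260,130:310],None,fx=3.3,fy=3.3,interpolation=cv2.INTER_CUBIC)[...,::-1])
go([.53,.23,.16],-1.9)
```

```text
13.05 [0.41458002 0.28597838 0.10313936] 0.0208128991779527 [ 0.02662196  0.48151063 -1.06332313]
shift [0.2696, 0.4378, -0.2322] turn [-0.0001, -0.0004, -0.1537] mm 141 deg 55.3
```

View pics/e.png

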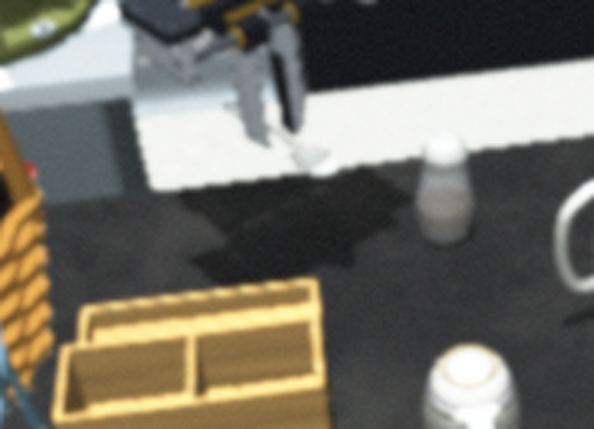

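The picture shows the spoon held in the fingers above the counter. I carry it over the tray and turn it along caddy y.

Run:
```python
from h import *
go([.5539,.2166,.125],-1.9)
```

```text
shift [0.3208, 0.5349, -0.0923] turn [-0.0001, -0.0004, -0.1537] mm 158 deg 55.3
```

Emit:
play_rows([
  [[0.02,0.03,-0.03,0,0,-0.01,-1],[0.06,0.1,-0.06,0,0,-0.03,-1],[0.11,0.18,-0.09,0,0,-0.052,-1],[0.16,0.27,-0.092,0,0,-0.075,-1],[0.21,0.35,-0.092,0,0,-0.098,-1],[0.26,0.43,-0.092,0,0,-0.12,-1],[0.3,0.5,-0.092,0,0,-0.14,-1],[0.321,0.535,-0.092,0,0,-0.1537,-1],[0.321,0.535,-0.092,0,0,-0.1537,-1],[0.321,0.535,-0.092,0,0,-0.1537,-1]],
])

```text
time_s: 14.1
ee_pos: [0.5533, 0.2165, 0.1236]
eef_rot: [-3.14, -0.002, 1.535]
force: [0.4, -0.1, -0.7]
grip_width: 0.021
grip_force: 10.0
```

Run:
```python
from h import *
o=get_obs();print(o["time_s"],o["ee_pos"],o["eef_rot"],o["grip_width"],o["force"])
for n in("side","top"):
    c=camera(n);w=cloud(c);f=c["frame"].astype(int)
    m=(abs(w[...,0]-.55)<.05)&(abs(w[...,1]-.217)<.1)&(w[...,2]>.085)&(w[...,2]<.118)
    q=w[m];t=q[:,1];print(n,len(q),q.min(0).round(3),q.max(0).round(3))
    for e in(q[t<t.min()+.012],q[t>t.max()-.012]):print(len(e),e.mean(0).round(4))
c=camera("side");w=cloud(c).reshape(-1,3);k=w[(abs(w[:,0]-.62)<.06)&(abs(w[:,1]-.215)<.1)&(w[:,2]>.05)&(w[:,2]<.075)]
r=cv2.minAreaRect((k[:,:2]*1000).astype(np.float32));print(r)
go([.5539,.2166,.0315],-1.9)
```

```text
14.1 [0.55329321 0.21652847 0.12359609] [-3.14004255e+00 -1.52557426e-03  1.53457187e+00] 0.021012130801304235 [ 0.3709396  -0.0672824  -0.69982708]
side 313 [0.509 0.117 0.085] [0.576 0.285 0.118]
55 [0.5326 0.1211 0.0995]
31 [0.5526 0.2786 0.1082]
top 215 [0.54 0.12 0.09] [0.567 0.285 0.117]
4 [0.5489 0.1215 0.1054]
48 [0.5532 0.2787 0.1048]
((625.4910888671875, 214.11300659179688), (166.3021697998047, 72.8442153930664), 88.96013641357422)
shift [-0.002, 0.0024, 0.3716] turn [-0.0001, -0.0003, -0.0002] mm 93 deg 0.1
```

Emit:
play_rows([
  [[0,0,0.05,0,0,0,-1],[0,0,0.13,0,0,0,-1],[0,0,0.21,0,0,0,-1],[-0.002,0.002,0.28,0,0,0,-1],[-0.002,0.002,0.325,0,0,0,-1],[-0.002,0.002,0.345,0,0,0,-1],[-0.002,0.002,0.36,0,0,0,-1],[-0.002,0.002,0.368,0,0,0,-1],[-0.002,0.002,0.37,0,0,0,-1]],
])

```text
time_s: 15.15
ee_pos: [0.5546, 0.2163, 0.0325]
eef_rot: [3.141, -0.002, 1.537]
force: [-0.2, -0.5, -0.2]
grip_width: 0.0209
grip_force: 10.0
```

Emit:
play_rows([
  [[0,0,0.004,0,0,0,-1],[0,0,0.008,0,0,0,-1],[0,0,0.008,0,0,0,-1]],
])

```text
time_s: 15.45
ee_pos: [0.5545, 0.2163, 0.0303]
eef_rot: [3.141, -0.002, 1.537]
force: [0.3, -0.3, -0.4]
grip_width: 0.0209
grip_force: 10.0
```

Emit:
play_rows([
  [[0,0,0.003,0,0,0,-1],[0,0,0.005,0,0,0,-1],[0,0,0.005,0,0,0,-1]],
])

```text
time_s: 15.75
ee_pos: [0.5546, 0.2163, 0.0298]
eef_rot: [3.141, -0.002, 1.537]
force: [-4.4, -1.9, 9.5]
grip_width: 0.0212
grip_force: 10.0
```

Contact. I open, then rise.

Emit:
play_rows([
  [[0,0,0,0,0,0,-0.45],[0,0,0,0,0,0,-0.3],[0,0,0,0,0,0,-0.3],[0,0,-0.03,0,0,0,-0.3],[0,0,-0.1,0,0,0,-0.3],[0,0,-0.22,0,0,0,-0.3],[0,0,-0.36,0,0,0,-0.3],[0,0,-0.5,0,0,0,-0.3],[0,0,-0.56,0,0,0,-0.3],[0,0,-0.56,0,0,0,-0.3]],
])

```text
time_s: 16.75
ee_pos: [0.5551, 0.2162, 0.1709]
eef_rot: [3.138, -0.003, 1.537]
force: [0.1, 0.1, -0.3]
grip_width: 0.0326
grip_force: 0.0
```

Run:
```python
from h import *
o=get_obs();print(o["time_s"],o["ee_pos"],o["eef_rot"],o["grip_width"],o["force"])
c=camera("side");w=cloud(c).reshape(-1,3);k=w[(abs(w[:,0]-.62)<.06)&(abs(w[:,1]-.215)<.1)&(w[:,2]>.05)&(w[:,2]<.075)]
print(cv2.minAreaRect((k[:,:2]*1000).astype(np.float32)))
q=w[(abs(w[:,0]-.449)<.05)&(abs(w[:,1]-.4085)<.05)&(w[:,2]>.02)&(w[:,2]<.11)];print(q.min(0).round(3),q.max(0).round(3))
for s in(.04,.05,.06):
    a=q[(q[:,2]>s)&(q[:,2]<s+.01)];print(s,a[:,1].min(),a[:,1].max(),a[:,0].max())
go([.449,.4085,.16],-1.9)
```

```text
16.75 [0.55508423 0.2161838  0.17085426] [ 3.13808993 -0.00333356  1.53740564] 0.03255606686439079 [ 0.10981113  0.07575805 -0.32657758]
((625.4071044921875, 214.10476684570312), (165.76943969726562, 72.91943359375), 88.12361145019531)
[0.442 0.386 0.02 ] [0.473 0.429 0.093]
0.04 0.3874083059516944 0.4259767687739638 0.47067077911734734
0.05 0.39051611258920366 0.4263025464995017 0.46950577944846217
0.06 0.390866205559091 0.42405862809442907 0.46737752868664784
shift [0.7556, -0.447, 0.0364] turn [0.0001, -0.0004, -0.0] mm 220 deg 0.1
```

Run:
```python
from h import *
go([.449,.408,.16],88.1)
```

```text
shift [0.7536, -0.4469, 0.0364] turn [0.0004, -0.0002, -0.25] mm 219 deg 90.0
```

Emit:
play_rows([
  [[0.03,-0.02,0,0,0,-0.02,0],[0.1,-0.06,0,0,0,-0.043,0],[0.19,-0.11,0,0,0,-0.066,0.4],[0.28,-0.17,0,0,0,-0.089,0.4],[0.37,-0.22,0,0,0,-0.112,0.4],[0.46,-0.27,0,0,0,-0.135,0.4],[0.55,-0.33,0.02,0,0,-0.158,0.4],[0.64,-0.38,0.03,0,0,-0.181,0.4],[0.71,-0.42,0.036,0,0,-0.204,0.4],[0.7536,-0.447,0.036,0,0,-0.227,0.4]],
])

```text
time_s: 17.8
ee_pos: [0.4475, 0.4087, 0.1574]
eef_rot: [-3.141, -0.003, 2.971]
force: [-0.8, -0.5, 0.5]
grip_width: 0.0658
grip_force: 0.0
```

Run:
```python
from h import *
o=get_obs();print(o["time_s"],o["ee_pos"],o["qpos"],o["grip_width"])
go([.449,.408,.071],88.1)
```

```text
17.8 [0.44750359 0.40866517 0.15740509] [ 0.67895639  0.48362192  1.42697405  0.00173102  1.23352006 -0.7214965 ] 0.06580281484906081
shift [-0.0074, -0.0013, 0.3456] turn [-0.0001, -0.0005, -0.0219] mm 86 deg 7.9
```

Emit:
play_rows([
  [[-0.004,0,0.05,0,0,-0.012,0.4],[-0.007,0,0.13,0,0,-0.0219,0.4],[-0.0074,-0.0013,0.21,0,0,-0.0219,0.4],[-0.0074,-0.0013,0.28,0,0,-0.0219,0.4],[-0.0074,-0.0013,0.33,0,0,-0.0219,0.4],[-0.0074,-0.0013,0.346,0,0,-0.0219,0.4],[-0.0074,-0.0013,0.346,0,0,-0.0219,0.2],[-0.0074,-0.0013,0.346,0,0,-0.0219,-0.3],[-0.0074,-0.0013,0.346,0,0,-0.0219,-0.3],[-0.0074,-0.0013,0.346,0,0,-0.0219,-0.3]],
], grip_force=12)

```text
time_s: 18.8
ee_pos: [0.451, 0.4077, 0.0744]
eef_rot: [3.139, 0.001, 3.101]
force: [0.8, -0.9, 0.1]
grip_width: 0.0373
grip_force: 0.0
```

Emit:
play_rows([
  [[0,0,0,0,0,0,-0.3],[0,0,0,0,0,0,-0.3],[0,0,-0.03,0,0,0,-0.3],[0,0,-0.1,0,0,0,-0.3],[0,0,-0.2,0,0,0,-0.3],[0,0,-0.32,0,0,0,-0.3],[0,0,-0.38,0,0,0,-0.3],[0,0,-0.4,0,0,0,-0.3]],
])

```text
time_s: 19.6
ee_pos: [0.4511, 0.4076, 0.1754]
eef_rot: [3.138, 0.002, 3.101]
force: [-0.4, 0.0, -0.7]
grip_width: 0.0342
grip_force: 11.4
```

Run:
```python
from h import *
o=get_obs();print(o["time_s"],o["ee_pos"],o["qpos"],o["grip_width"],o["force"])
go([.6245,.2547,.17],88.1)
```

```text
19.6 [0.45109848 0.40762234 0.17543689] [ 0.67392626  0.46730848  1.40717533  0.00164701  1.26325053 -0.85710774] 0.03420848071837187 [-0.43525004  0.03677438 -0.70582488]
shift [-0.7176, -0.5834, 0.0209] turn [0.0006, 0.0003, -0.0011] mm 231 deg 0.5
```

Emit:
play_rows([
  [[0,0,0,0,0,0,-0.6],[0,0,0,0,0,0,-0.6]],
])

```text
time_s: 19.8
ee_pos: [0.4504, 0.407, 0.1723]
eef_rot: [3.141, -0.001, 3.101]
force: [-0.1, 0.3, -0.6]
grip_width: 0.0342
grip_force: 11.4
```

Run:
```python
from h import *
o=get_obs();print(o["time_s"],o["ee_pos"],o["grip_width"],o["force"],o["grip_force"])
c=camera("side");w=cloud(c).reshape(-1,3)
q=w[(abs(w[:,0]-.451)<.05)&(abs(w[:,1]-.4085)<.05)&(w[:,2]>.02)]
for s in np.arange(.08,.2,.01):
    a=q[(q[:,2]>s)&(q[:,2]<s+.01)]
    if len(a):print(s.round(2),len(a),a.min(0).round(4),a.max(0).round(4))
cv2.imwrite("pics/f.png",cv2.resize(c["frame"][90:220,200:340],None,fx=4,fy=4,interpolation=cv2.INTER_CUBIC)[...,::-1])
```

```text
19.8 [0.45038406 0.40702517 0.17233083] 0.03415533275168168 [-0.05073295  0.25731423 -0.60695957] 11.449349923532282
0.1 40 [0.4512 0.3864 0.1013] [0.4687 0.4227 0.1099]
0.11 52 [0.4535 0.3863 0.1101] [0.4708 0.4259 0.12  ]
0.12 56 [0.4481 0.3853 0.1202] [0.4719 0.4258 0.1299]
0.13 71 [0.4476 0.3856 0.13  ] [0.4718 0.427  0.1398]
0.14 71 [0.4474 0.387  0.1401] [0.4696 0.4256 0.1499]
0.15 63 [0.4531 0.3842 0.1501] [0.4683 0.4289 0.1599]
0.16 89 [0.4527 0.3783 0.1602] [0.4665 0.4363 0.1699]
0.17 106 [0.4444 0.3781 0.1702] [0.4692 0.4363 0.18  ]
0.18 133 [0.4399 0.3783 0.1802] [0.4664 0.4345 0.1899]
0.19 44 [0.4468 0.3779 0.1902] [0.4643 0.4346 0.1998]
```

View pics/f.png

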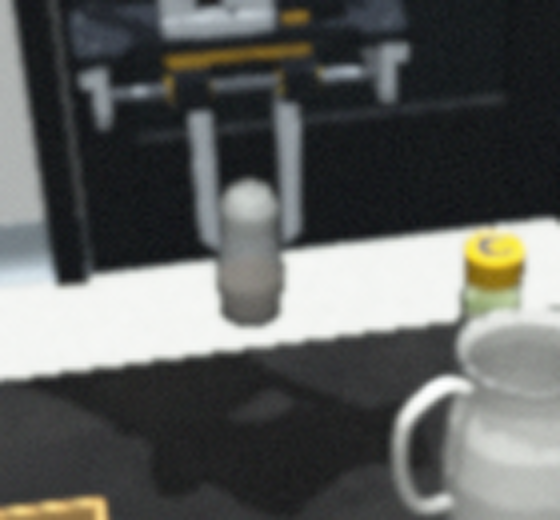

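The picture shows the shaker held upright by the neck, with its base at about 0.10 m and the fingers only 58 mm wide overall. I carry it to the left pocket.

Emit:
play_rows([
  [[-0.03,-0.025,0,0,0,0,-0.6],[-0.1,-0.08,0,0,0,0,-0.6],[-0.19,-0.155,0,0,0,0,-0.6],[-0.29,-0.235,0,0,0,0,-0.6],[-0.39,-0.315,0,0,0,0,-0.6],[-0.49,-0.4,0,0,0,0,-0.6],[-0.59,-0.48,0,0,0,0,-0.6],[-0.67,-0.545,0,0,0,0,-0.6],[-0.715,-0.583,0,0,0,0,-0.6],[-0.715,-0.583,0,0,0,0,-0.6]],
])

```text
time_s: 20.85
ee_pos: [0.6244, 0.2529, 0.1726]
eef_rot: [3.14, -0.001, 3.099]
force: [-0.4, 0.2, -0.7]
grip_width: 0.0342
grip_force: 11.4
```

Run:
```python
from h import *
o=get_obs();print(o["time_s"],o["ee_pos"],o["grip_width"],o["force"])
c=camera("side");w=cloud(c).reshape(-1,3)
q=w[(abs(w[:,0]-.625)<.05)&(abs(w[:,1]-.255)<.05)&(w[:,2]>.09)&(w[:,2]<.15)];print("shaker",q.min(0).round(4),q.max(0).round(4))
k=w[(abs(w[:,0]-.62)<.06)&(abs(w[:,1]-.215)<.1)&(w[:,2]>.055)&(w[:,2]<.075)]
print(cv2.minAreaRect((k[:,:2]*1000).astype(np.float32)))
go([.6245,.2547,.085],88.1)
```

```text
20.85 [0.6243593  0.25291328 0.17264428] 0.03420862714424048 [-0.43042541  0.21734023 -0.69582181]
shaker [0.6177 0.2317 0.1001] [0.6455 0.274  0.1499]
((625.885498046875, 213.99996948242188), (166.05667114257812, 70.61248779296875), 87.96279907226562)
shift [-0.0042, 0.0018, 0.3514] turn [0.0003, -0.0001, -0.0013] mm 88 deg 0.5
```

Emit:
play_rows([
  [[-0.003,0.002,0.05,0,0,0,-0.6],[-0.006,0.002,0.13,0,0,0,-0.6],[-0.008,0.002,0.21,0,0,0,-0.6],[-0.008,0.002,0.28,0,0,0,-0.6],[-0.008,0.002,0.32,0,0,0,-0.6],[-0.008,0.002,0.34,0,0,0,-0.6],[-0.008,0.002,0.35,0,0,0,-0.6],[-0.008,0.002,0.356,0,0,0,-0.6],[-0.008,0.002,0.356,0,0,0,-0.6]],
])

```text
time_s: 21.8
ee_pos: [0.6257, 0.2552, 0.085]
eef_rot: [3.139, 0.001, 3.101]
force: [-0.1, 0.4, -1.3]
grip_width: 0.0345
grip_force: 11.5
```

Emit:
play_rows([
  [[0,0,0.005,0,0,0,-0.6],[0,0,0.009,0,0,0,-0.6],[0,0,0.013,0,0,0,-0.6],[0,0,0.013,0,0,0,-0.6]],
])

```text
time_s: 22.2
ee_pos: [0.626, 0.2552, 0.0823]
eef_rot: [3.139, 0.002, 3.101]
force: [-1.3, -0.8, 6.7]
grip_width: 0.0339
grip_force: 11.9
```

Emit:
play_rows([
  [[0,0,0,0,0,0,-0.2],[0,0,0,0,0,0,-0.02],[0,0,0,0,0,0,-0.02],[0,0,0,0,0,0,-0.02],[0,0,-0.03,0,0,0,-0.02],[0,0,-0.09,0,0,0,-0.02],[0,0,-0.18,0,0,0,0],[0,0,-0.3,0,0,0,0],[0,0,-0.4,0,0,0,0],[0,0,-0.42,0,0,0,0]],
])

```text
time_s: 23.2
ee_pos: [0.6265, 0.2553, 0.1911]
eef_rot: [3.137, 0.006, 3.101]
force: [-0.7, 0.4, 0.1]
grip_width: 0.0471
grip_force: 0.0
```

Run:
```python
from h import *
o=get_obs();print(o["time_s"],o["ee_pos"],o["qpos"],o["grip_width"],o["force"])
c=camera("side");w=cloud(c).reshape(-1,3)
q=w[(abs(w[:,0]-.625)<.04)&(abs(w[:,1]-.255)<.04)&(w[:,2]>.08)&(w[:,2]<.12)];print("shaker",q.min(0).round(4),q.max(0).round(4),q.mean(0))
k=w[(abs(w[:,0]-.62)<.06)&(abs(w[:,1]-.215)<.1)&(w[:,2]>.055)&(w[:,2]<.075)]
print(cv2.minAreaRect((k[:,:2]*1000).astype(np.float32)))
go([.51,.41,.22],43)
go([.402,.571,.17],-1.9,0,ref=([.51,.41,.22],43,0))
```

```text
23.2 [0.62653966 0.25527187 0.19108524] [ 0.33204385  0.6086609   1.15637246  0.00199387  1.36942885 -1.19888649] 0.047140857627860605 [-0.65487979  0.37938165  0.0581871 ]
shaker [0.6145 0.2406 0.08  ] [0.6427 0.2729 0.1002] [0.63163342 0.25710741 0.09210218]
((624.741943359375, 214.05450439453125), (165.84275817871094, 72.85041046142578), 88.59201049804688)
shift [0.4889, 0.6007, -0.1215] turn [0.0008, 0.0004, 0.1242] mm 196 deg 44.7
shift [0.7656, 0.1233, 0.2] turn [0.0, 0.0, 0.1247] mm 200 deg 44.9
```

Emit:
play_rows([
  [[0.02,0.03,-0.04,0,0,0.008,0],[0.08,0.1,-0.1,0,0,0.025,0.3],[0.16,0.2,-0.12,0,0,0.046,0.5],[0.24,0.3,-0.12,0,0,0.067,0.5],[0.32,0.4,-0.12,0,0,0.088,0.5],[0.4,0.5,-0.12,0,0,0.108,0.5],[0.489,0.6,-0.12,0,0,0.124,0.5],[0.489,0.6,-0.12,0,0,0.124,0.5]],
])

```text
time_s: 24.05
ee_pos: [0.5068, 0.4122, 0.2155]
eef_rot: [3.142, -0.002, 2.323]
force: [0.2, -1.0, -0.8]
grip_width: 0.0704
grip_force: 0.0
```

Run:
```python
from h import *
c=camera("side");w=cloud(c).reshape(-1,3)
c=camera("top");w2=cloud(c).reshape(-1,3)
for v in(w,w2):
    k=v[(abs(v[:,0]-.40)<.06)&(abs(v[:,1]-.57)<.05)&(v[:,2]>.085)&(v[:,2]<.11)];print(len(k),k.mean(0).round(4),k.min(0).round(4),k.max(0).round(4))
go([.402,.571,.17],-1.9)
```

```text
170 [0.411  0.5709 0.0957] [0.3858 0.5517 0.0851] [0.4273 0.5932 0.1008]
282 [0.4022 0.5725 0.094 ] [0.3818 0.5526 0.0853] [0.4215 0.5924 0.1008]
shift [0.7631, 0.1294, 0.1836] turn [-0.0, -0.0002, 0.1252] mm 199 deg 45.1
```

Emit:
play_rows([
  [[0.04,0.01,0,0,0,0.01,0.7],[0.13,0.025,0.02,0,0,0.03,0.7],[0.24,0.045,0.05,0,0,0.05,0.7],[0.36,0.065,0.08,0,0,0.07,0.7],[0.48,0.085,0.11,0,0,0.09,0.7],[0.6,0.105,0.14,0,0,0.108,0.7],[0.7,0.125,0.17,0,0,0.12,0.7],[0.76,0.137,0.184,0,0,0.1252,0.7],[0.76,0.137,0.184,0,0,0.1252,0.7],[0.76,0.137,0.184,0,0,0.1252,0.7]],
])

```text
time_s: 25.15
ee_pos: [0.4058, 0.571, 0.1705]
eef_rot: [-3.142, -0.001, 1.537]
force: [-0.5, -0.6, 0.2]
grip_width: 0.0801
grip_force: 0.0
```

Run:
```python
from h import *
o=get_obs();print(o["ee_pos"])
go([.404,.572,.079],-1.9)
```

```text
[0.40575653 0.5709547  0.17052131]
shift [0.0034, -0.0072, 0.3661] turn [-0.0, -0.0002, -0.0002] mm 92 deg 0.1
```

Emit:
play_rows([
  [[0.003,-0.007,0.05,0,0,0,0.7],[0.003,-0.007,0.14,0,0,0,0.7],[0.003,-0.007,0.23,0,0,0,0.7],[0.003,-0.007,0.31,0,0,0,0.7],[0.003,-0.007,0.35,0,0,0,0.7],[0.003,-0.007,0.366,0,0,0,0.6],[0.003,-0.007,0.366,0,0,0,0.2],[0.003,-0.007,0.366,0,0,0,-0.4],[0.003,-0.007,0.366,0,0,0,-0.4],[0.003,-0.007,0.366,0,0,0,-0.4]],
])

```text
time_s: 26.15
ee_pos: [0.4032, 0.5732, 0.0801]
eef_rot: [3.141, -0.003, 1.536]
force: [1.5, -0.9, -0.1]
grip_width: 0.0467
grip_force: 0.7
```

Emit:
play_rows([
  [[0,0,0,0,0,0,-0.4],[0,0,0,0,0,0,-0.4],[0,0,0,0,0,0,-0.4]],
])

```text
time_s: 26.45
ee_pos: [0.4032, 0.5731, 0.0799]
eef_rot: [3.141, -0.003, 1.536]
force: [0.6, -0.4, 4.6]
grip_width: 0.0446
grip_force: 12.0
```

Emit:
play_rows([
  [[0,0,-0.03,0,0,0,-0.4],[0,0,-0.1,0,0,0,-0.4],[0,0,-0.2,0,0,0,-0.4],[0,0,-0.32,0,0,0,-0.4],[0,0,-0.44,0,0,0,-0.4],[0,0,-0.54,0,0,0,-0.4],[0,0,-0.6,0,0,0,-0.4],[0,0,-0.6,0,0,0,-0.4]],
])

```text
time_s: 27.25
ee_pos: [0.4033, 0.573, 0.2314]
eef_rot: [3.14, -0.005, 1.536]
force: [-0.0, 1.2, -0.7]
grip_width: 0.044
grip_force: 12.0
```

Run:
```python
from h import *
o=get_obs();print(o["ee_pos"],o["grip_width"],o["force"])
go([.53,.36,.23],-1.9)
go([.6225,.1737,.23],-1.9)
```

```text
[0.40325774 0.57298135 0.23139205] 0.0440367131238618 [-0.03957236  1.21615237 -0.70201369]
shift [-0.8335, 0.5367, 0.0028] turn [0.0003, -0.0007, -0.0003] mm 248 deg 0.3
shift [-1.5652, 0.9327, 0.0002] turn [0.0003, -0.0007, -0.0003] mm 456 deg 0.3
```

Emit:
play_rows([
  [[-0.03,0.02,0,0,0,0,-0.4],[-0.11,0.07,0,0,0,0,-0.4],[-0.22,0.14,0,0,0,0,-0.4],[-0.34,0.215,0,0,0,0,-0.4],[-0.46,0.29,0,0,0,0,-0.4],[-0.58,0.37,0,0,0,0,-0.4],[-0.69,0.44,0,0,0,0,-0.4],[-0.78,0.5,0,0,0,0,-0.4],[-0.83,0.535,0,0,0,0,-0.4],[-0.83,0.535,0,0,0,0,-0.4]],
])

```text
time_s: 28.25
ee_pos: [0.53, 0.3588, 0.2277]
eef_rot: [-3.14, -0.001, 1.533]
force: [-0.4, 0.1, -0.8]
grip_width: 0.0443
grip_force: 12.0
```

Run:
```python
from h import *
o=get_obs();print(o["ee_pos"],o["grip_width"],o["force"])
go([.6225,.1737,.20],-1.9)
```

```text
[0.53002269 0.35883254 0.22773959] 0.04429219559650388 [-0.41230256  0.13043748 -0.8276898 ]
shift [-0.7263, 0.3975, 0.1097] turn [-0.0002, -0.0002, -0.0007] mm 209 deg 0.3
```

Emit:
play_rows([
  [[-0.03,0.015,0,0,0,0,-0.4],[-0.11,0.06,0,0,0,0,-0.4],[-0.21,0.115,0,0,0,0,-0.4],[-0.32,0.175,0,0,0,0,-0.4],[-0.43,0.235,0,0,0,0,-0.4],[-0.54,0.295,0.03,0,0,0,-0.4],[-0.64,0.35,0.07,0,0,0,-0.4],[-0.71,0.39,0.1,0,0,0,-0.4],[-0.726,0.3975,0.11,0,0,0,-0.4],[-0.726,0.3975,0.11,0,0,0,-0.4]],
])

```text
time_s: 29.25
ee_pos: [0.622, 0.1761, 0.2005]
eef_rot: [-3.141, -0.002, 1.536]
force: [-0.1, 1.1, -1.1]
grip_width: 0.0448
grip_force: 12.0
```

Run:
```python
from h import *
o=get_obs();print(o["ee_pos"],o["grip_width"],o["force"])
for n in("side","top"):
    w=cloud(camera(n)).reshape(-1,3)
    q=w[(abs(w[:,0]-.622)<.05)&(abs(w[:,1]-.174)<.05)&(w[:,2]>.11)&(w[:,2]<.17)];print(n,len(q),q.min(0).round(4),q.max(0).round(4))
    k=w[(abs(w[:,0]-.62)<.06)&(abs(w[:,1]-.215)<.1)&(w[:,2]>.055)&(w[:,2]<.075)]
    if len(k)>5:print(cv2.minAreaRect((k[:,:2]*1000).astype(np.float32)))
go([.6225,.1737,.095],-1.9)
```

```text
[0.62198514 0.17608284 0.20051854] 0.04479004108502837 [-0.10987599  1.09923496 -1.12777481]
side 457 [0.6108 0.1534 0.1224] [0.6483 0.1988 0.17  ]
((625.7218627929688, 214.0535888671875), (165.9896240234375, 72.3287124633789), 88.00455474853516)
top 94 [0.599  0.175  0.1194] [0.6354 0.1996 0.1677]
((623.0175170898438, 228.45965576171875), (136.79795837402344, 68.56765747070312), 88.04071807861328)
shift [-0.0141, 0.0027, 0.4256] turn [0.0001, -0.0004, -0.0001] mm 106 deg 0.1
```

Emit:
play_rows([
  [[-0.01,0.003,0.05,0,0,0,-0.4],[-0.01,0.004,0.13,0,0,0,-0.4],[-0.01,0.004,0.22,0,0,0,-0.4],[-0.01,0.004,0.3,0,0,0,-0.4],[-0.01,0.004,0.36,0,0,0,-0.4],[-0.01,0.004,0.4,0,0,0,-0.4],[-0.01,0.004,0.42,0,0,0,-0.4],[-0.01,0.004,0.426,0,0,0,-0.4],[-0.01,0.004,0.426,0,0,0,-0.4]],
])

```text
time_s: 30.25
ee_pos: [0.6235, 0.1735, 0.0951]
eef_rot: [3.141, -0.002, 1.536]
force: [-0.8, 0.2, -1.6]
grip_width: 0.0445
grip_force: 12.0
```

Emit:
play_rows([
  [[0,0,0.006,0,0,0,-0.4],[0,0,0.012,0,0,0,-0.4],[0,0,0.018,0,0,0,-0.4],[0,0,0.022,0,0,0,-0.4],[0,0,0.022,0,0,0,-0.4]],
])

```text
time_s: 30.75
ee_pos: [0.6232, 0.1734, 0.0889]
eef_rot: [-3.141, -0.002, 1.536]
force: [0.9, 0.5, -0.9]
grip_width: 0.0442
grip_force: 12.0
```

Emit:
play_rows([
  [[0,0,0.004,0,0,0,-0.4],[0,0,0.008,0,0,0,-0.4],[0,0,0.008,0,0,0,-0.4]],
])

```text
time_s: 31.05
ee_pos: [0.6235, 0.1734, 0.0878]
eef_rot: [3.14, -0.002, 1.536]
force: [-0.6, -0.2, 4.7]
grip_width: 0.0442
grip_force: 12.0
```

Contact at the expected height. I release and rise.

Emit:
play_rows([
  [[0,0,0,0,0,0,0.1],[0,0,0,0,0,0,0.3],[0,0,0,0,0,0,0.4],[0,0,0,0,0,0,0.4],[0,0,-0.03,0,0,0,0.4],[0,0,-0.1,0,0,0,0.4],[0,0,-0.2,0,0,0,0.4],[0,0,-0.32,0,0,0,0.4],[0,0,-0.44,0,0,0,0.4],[0,0,-0.5,0,0,0,0.4]],
])

```text
time_s: 32.05
ee_pos: [0.6238, 0.1733, 0.2155]
eef_rot: [3.138, -0.003, 1.536]
force: [0.3, -0.5, -0.4]
grip_width: 0.0655
grip_force: 0.0
```

Emit:
play_rows([
  [[0.05,-0.03,0,0,0,0,0.4],[0.15,-0.08,0,0,0,0,0.4],[0.25,-0.02,0,0,0,0,0.4],[0.35,0.05,0,0,0,0,0.4],[0.45,0.05,0,0,0,0,0.4],[0.55,-0.1,0,0,0,0,0.4],[0.65,-0.25,0,0,0,0,0.4],[0.75,-0.4,0,0,0,0,0.4],[0.8,-0.5,0,0,0,0,0.4],[0.8,-0.5,0,0,0,0,0.4]],
])

```text
time_s: 33.05
ee_pos: [0.5016, 0.3798, 0.2111]
eef_rot: [-3.139, -0.001, 1.54]
force: [0.3, 0.3, 0.4]
grip_width: 0.0659
grip_force: 0.0
```

Run:
```python
from h import *
o=get_obs();print(o["time_s"],o["ee_pos"],o["force"])
c=camera("top");s=camera("side")
a=cv2.resize(c["frame"][110:300,250:420],None,fx=2.3,fy=2.3);b=cv2.resize(s["frame"][150:330,130:300],(391,437))
cv2.imwrite("pics/end.png",np.hstack([a,b])[...,::-1])
```

```text
33.05 [0.50162351 0.37981715 0.21105156] [0.2728212  0.30889379 0.35933473]
```

View pics/end.png

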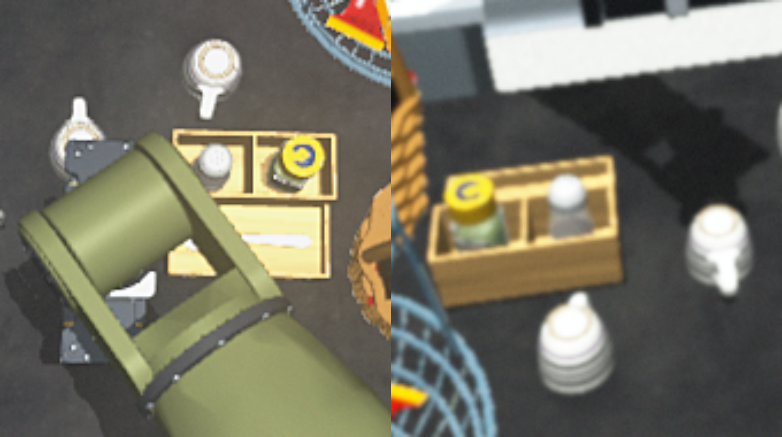

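The jar (right pocket), the shaker (left pocket) and the spoon (in the tray) are all in place, and the cups have not moved. I hand in.

```bash
python3 -c "
from station import workorder
print(workorder.hand_in())"
```

```text
the job is handed in; nothing more can be done
None
```

The job is handed in at about 33 s of the 72 s allowed: I stood the jar upright on the counter and released it first, and the final pictures show the jar and shaker each upright in their own pocket and the teaspoon lying in the tray.

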